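# Stand a plaster sample board on its kickstand

### The arm

A 6-joint arm with a two-finger parallel gripper is mounted at the origin on the work surface. World frame = base frame: x ahead of the robot, y to its left, z up, the work surface at z = 0. Lengths are in m, angles in degrees, forces in N, time in s.
With the tool pointing down it reaches from about 0.4 to 0.825 m from the base axis. Payload 7 kg.
Tool frame: the origin (TCP) lies midway between the tips of the shut fingers; the grasp point (between the pads) lies 19 mm behind it; z points along the fingers, y is the direction in which the jaws open and shut (so a half turn about z gives the same grasp; the last joint's range is limited). The gripper opens to 88 mm and grips with 3 to 60 N. Pads are 19 mm wide; open, the fingers measure 130 mm over their backs; the gripper's body (78 mm by 193 mm) begins 47 mm behind the grasp point.
Start: joints at [90.82, 20.546, 0.682, 0, -70.136, -16.507], TCP at [0.183, 0.65, 0.227] pointing down, gripper open.
Joint ranges: [-176.03, 176.03], [-82.01, 121.73], [-58.28, 71.71], [-173.87, 95.51], [-174.79, -0.11], [-173.66, 173.66]. Speed limits (degrees/s): [136.94, 136.94, 172.46, 180, 180, 180].

### API

Orientations are given as [roll, pitch, yaw] about the fixed x, y, z axes, in that order (R = Rz(yaw) Ry(pitch) Rx(roll)).
In Python, from plant import get_state, capture, get_calibration, close_job, boxes_of, cut_out gives the robot as it stands.
- The arm moves only by the tool apply_moves, never from a script. Its argument "commands" is a list of rows, each an object with "grip": the closure, from 0 (fully open) to 1 (shut); "slide": the shift along the tool's x, y, z in m, a list of three; "roll": the turn about the tool's z in degrees. In form: [{"grip": grip, "slide": [x, y, z], "roll": roll}, ...]. A call has 1 to 5 rows; each row is the pose to reach, as a shift and turn from the pose commanded when the call began, along the tool's axes at that moment; what a row does not reach only later rows make up. A row lasts 1/8 s, in which the tool goes at most 62.5 mm and 10.7 degrees, less where a joint would pass 70% of its speed; a pose out of reach is approached as far as the arm can. A call with a gripper value outside its range is refused whole. The fingers move at their own pace and stop on an object; "grip_force" is the grip in N (left out, the last holds). Time passes only in rows, so rows that repeat a pose let the fingers close. It gives the time, the measured TCP pose, the force and the opening at its end, in the units of the state.
- get_state(): the state, without advancing time (a new reading comes with each control period).
- capture(name): name is "scene" or "top"; returns (picture, depth): 400x640x3 uint8, red, green, blue; 400x640 float32, m along the optical axis (not along the pixel's ray), 0 where there is no reading.
- get_calibration(name): a dict with "mtx" (3x3 intrinsics, pixels), "R" (3x3) and "t" (3): a world point X has camera coordinates R X + t. Camera axes: x right, y down, z forward; pixel columns grow to the right and rows downward; lengths in m; the calibration is good to about 2 mm. A picture is of the moment at which its call begins. get_calibration takes no time and is no camera call.
- close_job(): hands the job in, once; it reports no verdict.
Trained networks look in the newest picture that a camera, given by its name, has taken for a name from the list of things; names that differ only in an ending like _2 or _b are one class to them, and where a whole thing is asked for, a point or a joint stands for the part that bears it (a point fixed in the world has none). Each returns a list of dicts, best first, with "score" (0 to 1); they miss things now and then, are a little off and sometimes report something else, mostly with a low value. They report only what shows in the picture. A call takes as long as a camera call. They do not tell look-alikes from the thing itself.
- boxes_of(name, camera): "position" ([x, y, z] in m, in the coordinates of the camera as it stood for that picture, good to about 4 mm: the middle of the surface that is visible of it).
- cut_out(name, camera): "mask" (400x640 bool, what is visible of it).
The state is a dict: "time_s": time; "joints": joint angles; "qd": joint speeds; "joint_torque": joint torques, N m; "tcp_pos": TCP position; "eef_rot": TCP orientation; "contact_force": force on the tool from outside, world axes, zero at the start; "moment": the same for the moment, N m; "gripper_width": finger opening in m.
Only numpy, scipy, OpenCV 4.12 (cv2) and the standard library are available. Lean on these libraries where they do the work, as an engineer would, in place of code of your own. Each camera call takes 0.05 s, during which the arm holds its last target.

### The job

On the bench lie two plaster sample boards, face down: one has a folded wooden kickstand leg hinged to its back, the other has only two flat battens. Fold the leg of the first all the way out, then tip that board up by its tab so that it stands on its lower edge, leaning back on the leg, and let go. Leave the other board, the white paper cup and the roll of tape where they are.

Things in the scene. Friction and masses are not known exactly. Their poses are not given: they have to be found in the camera images.
- board: Paddle-shaped wooden board with the kickstand, 0.35 kg, lying face down. Plate 160 (x) by 110 (y) by 16 mm (z). Origin: middle of the lower edge on the plaster face (on the table at the start); x runs to the top edge, z out of the back (up at the start). Standing, leg fully out, it rests on the lower edge of its back (z = 16 mm) and leans about 18 degrees back from upright.
- tab (a point): Middle of the tab that sticks out of the board's top edge as a handle: board x = 185, z = 9 mm. The tab is 30 mm wide (y), from x = 160 to 205 and z = 2 to 16 mm. Pinched lightly across its 30 mm width (about 10 N), the board can turn between the fingers as it is tipped up. Use its position only.
- leg (a joint): Hinge of the leg, rad: 0 = folded along the board's back, pointing to the lower edge; 0.75 = fully out, at its stop; starts between 0 and 0.15. Friction (0.05 N m) holds it where it is left. Axis along the board's y at x = 105, z = 28 mm, between two steel cheeks (to z = 38 mm, 40 mm over their outsides).
- leg_foot (a point): Centre of the rounded rubber foot (8 mm radius) at the leg's free end, 97 mm from the hinge axis. The leg is a wooden bar 20 mm wide (board y), 14 mm thick; folded, it lies at board z = 21 to 35 mm, 5 mm clear of the back, its foot at x = 8 mm. It can be pinched across its 20 mm width. Standing, the foot is about 85 mm behind the lower edge. Use its position only.
- plain_board: The bystander board: same outline, size, tab and axes as the other, but no leg, only two flat battens 6 mm thick across its back. Origin: middle of its lower edge, on the table.
- cup: White paper cup standing upright, 72 mm across the rim, 78 mm high. Origin: centre of its underside.
- tape: Roll of masking tape lying flat, 96 mm across, 45 mm high. Origin: centre of its underside.
Mind the look-alikes: they are no part of the job. What is shaped like the board but turquoise or yellow is not meant.

How it is judged:
By the outcome, as a careful person would: the job done as asked, in the order asked, and still so for the second after the job is handed in, with the robot touching nothing.
It also fails if it takes over 58 s, if anything falls off the work surface, if the arm or the gripper's body presses on something with over 40 N, if the wrist force passes 120 N, or if a joint passes its speed limit or range.

## Working session

There is one attempt and no reset: what is moved stays moved. The work goes in short steps, Python scripts to look and compute and a tool call to move; the robot and the scene stay as the last step left them, time stands still between calls to the robot, and variables do not carry over. Pictures are saved under pics/ and viewed, and the job is handed in when it is done.

Besides the shell and the picture viewer there is one more tool, called by a JSON object that holds its "api" and its "payload", one argument or row to a line. apply_moves: Moves the arm, as the interface text tells. Its arguments: {"type":"object","properties":{"commands":{"type":"array"},"grip_force":{"type":"number"}},"required":["commands"]}

```bash
ls; mkdir -p pics; python3 - <<'E'
from plant import *
import cv2,numpy as np
print(get_state())
for n in("scene","top"):
    p,d=capture(n); cv2.imwrite(f"pics/{n}0.png",p[:,:,::-1]); np.save(f"{n}0.npy",d)
    c=get_calibration(n);print(n,np.round(c["mtx"],1).tolist(),np.round(c["R"],3).tolist(),np.round(c["t"],3).tolist())
E
```

```text
pics
{'time_s': 0.0, 'joints': array([ 9.08172791e+01,  2.05908590e+01,  6.31914335e-01, -1.98163132e-02,
       -7.01380619e+01, -1.65082309e+01]), 'qd': array([-0.01793965, -0.00804146, -0.10176943,  0.04499881, -0.10039118,
       -0.00578753]), 'joint_torque': array([-6.90718957e-05, -5.82713342e+01,  2.93061268e+01,  6.99731871e+00,
        6.87642954e-03, -1.63073105e-04]), 'tcp_pos': array([0.18243359, 0.64933864, 0.22561605]), 'eef_rot': array([ 1.79901698e+02, -9.70672781e-03, -1.56976920e+01]), 'contact_force': array([ 0.13412072, -0.74949817,  0.29814724]), 'moment': array([ 0.01391136, -0.00776081, -0.01966395]), 'gripper_width': 0.08751199442572508}
scene [[482.4, 0.0, 327.7], [0.0, 482.4, 200.7], [0.0, 0.0, 1.0]] [[0.164, 0.986, 0.001], [0.812, -0.135, -0.567], [-0.56, 0.094, -0.823]] [-0.076, -0.395, 1.599]
top [[389.2, 0.0, 319.3], [0.0, 389.2, 200.1], [0.0, 0.0, 1.0]] [[-0.019, -1.0, 0.004], [-0.994, 0.019, -0.108], [0.108, -0.006, -0.994]] [-0.008, 0.553, 1.032]
```

View pics/scene0.png

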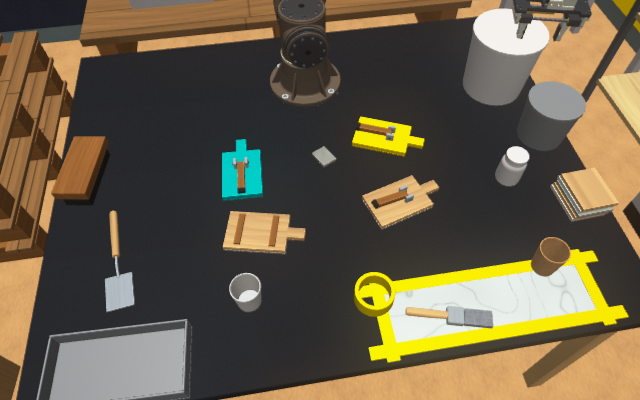

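View pics/top0.png

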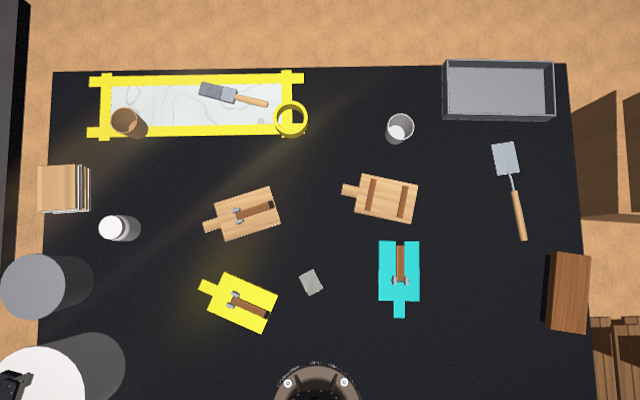

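The candidates are the wooden board with a leg (scene 400,200; top 242,213), the wooden board with battens only (scene 257,232; top 390,198), the turquoise one (scene 241,170) and the yellow one (scene 385,135). The first fits: it is plain wood and has a hinged leg with steel cheeks. I'll confirm it in a crop and measure it.

```bash
cat > h.py <<'E'
from plant import *
import cv2,numpy as np
def cloud(n,d):
    c=get_calibration(n);K=c["mtx"];v,u=np.mgrid[:400,:640]
    P=np.stack([(u-K[0,2])/K[0,0]*d,(v-K[1,2])/K[1,1]*d,d],-1)
    return (P-c["t"])@c["R"]
def proj(n,X):
    c=get_calibration(n);q=np.atleast_2d(X)@c["R"].T+c["t"];q=q@c["mtx"].T;return q[:,:2]/q[:,2:]
def cam2w(n,p):
    c=get_calibration(n);return (np.array(p)-c["t"])@c["R"]
E
python3 - <<'E'
from h import *
im={}
for n in("scene","top"):
    p,d=capture(n); im[n]=p
    W=cloud(n,d)
    for name in("board","tab","leg","leg_foot"):
        for b in boxes_of(name,n)[:4]:
            X=cam2w(n,b["position"]);print(n,name,round(b["score"],2),np.round(X,3),np.round(proj(n,X)[0]))
    for m in cut_out("board",n)[:4]:
        M=m["mask"]&(d>0);X=W[M];h=X[:,2]
        s=(h>0.008)&(h<0.022);
        r=cv2.minAreaRect((X[s][:,:2]*1000).astype(np.float32))
        print(n,"mask",round(m["score"],2),M.sum(),np.round(X.mean(0),3),r, np.percentile(h,[5,50,95]).round(3))
a=cv2.resize(im["scene"][165:235,350:450],None,fx=4,fy=4,interpolation=cv2.INTER_CUBIC)
b=cv2.resize(im["top"][175:250,190:290],None,fx=4,fy=4,interpolation=cv2.INTER_CUBIC)
h=max(a.shape[0],b.shape[0]);f=lambda q:np.pad(q,((0,h-q.shape[0]),(0,0),(0,0)))
cv2.imwrite("pics/crop1.png",np.hstack([f(a),f(b)])[:,:,::-1])
E
```

```text
scene board 0.92 [ 0.366 -0.227  0.015] [243. 174.]
scene board 0.86 [0.299 0.196 0.02 ] [384. 137.]
scene board 0.75 [0.536 0.183 0.016] [399. 203.]
scene tab 0.69 [0.3   0.2   0.017] [385. 137.]
scene tab 0.66 [0.535 0.184 0.018] [399. 202.]
scene tab 0.44 [0.533 0.155 0.041] [389. 198.]
scene leg 0.85 [0.534 0.154 0.043] [389. 199.]
scene leg 0.77 [0.276 0.17  0.039] [374. 128.]
scene leg 0.65 [ 0.39  -0.231  0.035] [241. 176.]
scene leg_foot 0.79 [0.536 0.152 0.04 ] [388. 200.]
scene leg_foot 0.79 [0.278 0.169 0.034] [373. 129.]
scene leg_foot 0.74 [ 0.392 -0.231  0.036] [240. 177.]
scene leg_foot 0.33 [0.537 0.183 0.016] [399. 203.]
scene mask 0.87 2302 [0.529 0.185 0.02 ] ((517.240478515625, 202.8446502685547), (113.87448120117188, 207.29568481445312), 16.756072998046875) [0.01  0.017 0.044]
scene mask 0.81 1763 [0.296 0.198 0.019] ((292.7979736328125, 213.87921142578125), (202.13250732421875, 116.87828063964844), 65.61378479003906) [0.008 0.017 0.037]
scene mask 0.76 2019 [ 0.364 -0.23   0.019] ((337.9510192871094, -228.79653930664062), (109.2226333618164, 211.87864685058594),
[... 391 characters left out ...]
  0.037] [400. 264.]
top leg 0.54 [0.529 0.159 0.048] [253. 209.]
top leg_foot 0.77 [ 0.376 -0.228  0.033] [399. 264.]
top leg_foot 0.69 [0.527 0.151 0.042] [257. 210.]
top leg_foot 0.59 [0.274 0.169 0.035] [250. 306.]
top mask 0.95 2761 [ 0.349 -0.229  0.019] ((334.2240905761719, -229.93978881835938), (111.56294250488281, 205.52267456054688), 87.46862030029297) [0.012 0.017 0.037]
top mask 0.88 2604 [0.517 0.187 0.02 ] ((514.1968383789062, 202.5181121826172), (110.52389526367188, 205.43212890625), 16.81072425842285) [0.012 0.017 0.043]
top mask 0.78 2760 [0.285 0.199 0.019] ((289.7099609375, 213.79676818847656), (204.48829650878906, 110.39064025878906), 65.6047592163086) [0.013 0.017 0.037]
```

View pics/crop1.png

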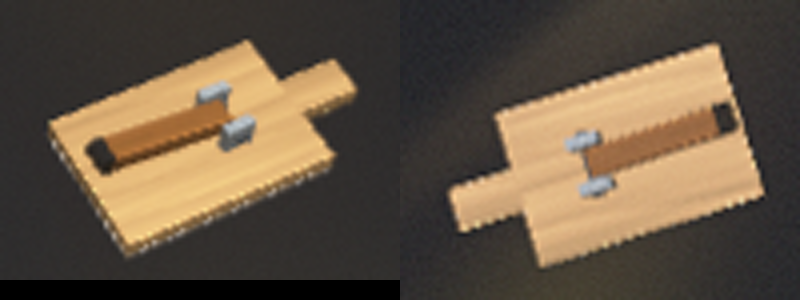

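The crop shows the wooden board with its brown leg folded, two steel cheeks and a black foot, so this is the target. Next I work out its geometry and check clearances near the start pose, because a bucket stands close to the gripper.

```bash
cat >> h.py <<'E'
from scipy.spatial.transform import Rotation as Ro
O=np.array([.5451,.1046]);U=np.array([-.289,.957])
def tool(dst,ang_y=None):
    s=get_state();R=Ro.from_euler('xyz',s["eef_rot"],degrees=True).as_matrix()
    print("tcp",s["tcp_pos"].round(4),"rot",s["eef_rot"].round(2),"t",s["time_s"],"w",round(s["gripper_width"],4),"F",s["contact_force"].round(2))
    print("slide",(R.T@(np.array(dst)-s["tcp_pos"])).round(4))
E
python3 - <<'E'
from h import *
for n in("scene","top"):
    d=np.load(f"{n}0.npy");W=cloud(n,d)
    for (a,b),(c,e) in {"scene":[((470,545),(15,100)),((522,580),(85,145)),((228,262),(272,312)),((352,398),(272,318))],"top":[((0,85),(345,400)),((0,65),(255,320)),((385,415),(112,145)),((272,310),(100,138))]}[n]:
        X=W[c:e,a:b].reshape(-1,3);X=X[(X[:,2]>0.02)&(X[:,2]<.6)]
        print(n,X.min(0).round(3),X.max(0).round(3),np.percentile(X[:,2],[50,90]).round(3))
# leg profile in board frame, top+scene
for n in("scene","top"):
    d=np.load(f"{n}0.npy");W=cloud(n,d).reshape(-1,3);r=W[:,:2]-O
    bx=r@U;by=r@np.array([-.957,-.289])
    for x0 in range(-8,125,8):
        m=(abs(bx-x0/1e3)<.004)&(abs(by)<.02)&(W[:,2]>0.024)&(W[:,2]<.2)
        if m.sum()>1:print(n,x0,m.sum(),"y",by[m].mean().round(4),by[m].min().round(3),by[m].max().round(3),"z",np.median(W[m,2]).round(4))
    m=(bx>-.02)&(bx<.22)&(abs(by)<.07)&(W[:,2]>.01)&(W[:,2]<.021)
    print(bx[m].min(),bx[m].max(),by[m].min(),by[m].max())
    t=m&(bx>.165);print("tab y",by[t].min(),by[t].max(),by[t].mean())
tool([.5383,.1271,.1])
E
```

```text
scene [0.035 0.491 0.02 ] [0.344 0.71  0.321] [0.19  0.216]
scene [0.182 0.587 0.02 ] [0.43  0.744 0.15 ] [0.14  0.145]
scene [ 0.705 -0.273  0.02 ] [ 0.779 -0.202  0.083] [0.058 0.078]
scene [0.737 0.01  0.02 ] [0.833 0.105 0.052] [0.044 0.048]
top [0.115 0.492 0.119] [0.227 0.676 0.339] [0.213 0.317]
top [0.271 0.59  0.043] [0.421 0.746 0.148] [0.143 0.145]
top [ 0.704 -0.273  0.02 ] [ 0.775 -0.203  0.083] [0.058 0.079]
top [0.733 0.011 0.02 ] [0.83  0.105 0.05 ] [0.044 0.047]
scene 0 15 y -0.0018 -0.013 0.007 z 0.0463
scene 8 33 y -0.0042 -0.013 0.009 z 0.048
scene 16 22 y -0.0039 -0.011 0.006 z 0.0481
scene 24 21 y -0.0051 -0.013 0.007 z 0.0457
scene 32 27 y -0.0037 -0.013 0.009 z 0.0446
scene 40 23 y -0.0039 -0.012 0.007 z 0.0434
scene 48 25 y -0.0038 -0.013 0.009 z 0.0433
scene 56 21 y -0.005 -0.012 0.007 z 0.0431
scene 64 21 y -0.0041 -0.012 0.009 z 0.0418
scene 72 26 y -0.0036 -0.012 0.008 z 0.0395
scene 80 22 y -0.0033 -0.011 0.009 z 0.0387
scene 88 24 y -0.0042 -0.012 0.009 z 0.0371
scene 96 43 y -0.0011 -0.02 0.02 z 0.0377
scene 104 28 y -0.0009 -0.02 0.016 z 0.0365
scene 
[... 378 characters left out ...]
.011 z 0.0456
top 40 24 y 0.0023 -0.008 0.011 z 0.0444
top 48 24 y 0.002 -0.008 0.011 z 0.044
top 56 22 y 0.0023 -0.008 0.012 z 0.042
top 64 23 y 0.0016 -0.008 0.011 z 0.0411
top 72 23 y 0.0025 -0.008 0.011 z 0.0403
top 80 24 y 0.0026 -0.007 0.011 z 0.0395
top 88 21 y 0.0012 -0.008 0.011 z 0.0378
top 96 43 y 0.0008 -0.018 0.019 z 0.0372
top 104 42 y 0.0008 -0.018 0.019 z 0.0369
top 112 19 y 0.0001 -0.018 0.019 z 0.0375
8.355651529536066e-05 0.20450748160320345 -0.05381915723231526 0.056451860577001425
tab y -0.013696097188589327 0.016724415213337132 0.0016481203764823805
tcp [0.1825 0.6498 0.2266] rot [-180.      0.    -15.69] t 0.7 w 0.0876 F [-0.13  0.52  0.3 ]
slide [0.4838 0.4071 0.1266]
```

{"api": "apply_moves", "payload": {
  "commands": [
    {"grip": 0, "slide": [0, 0, -0.06], "roll": 0},
    {"grip": 0, "slide": [0.044, 0.037, -0.07], "roll": 10},
    {"grip": 0, "slide": [0.088, 0.074, -0.07], "roll": 20},
    {"grip": 0, "slide": [0.132, 0.111, -0.07], "roll": 30},
    {"grip": 0, "slide": [0.176, 0.148, -0.07], "roll": 40}
  ],
  "grip_force": 5
}}

```text
time_s: 1.32
tcp_pos: [0.3127, 0.4581, 0.2969]
eef_rot: [-180.0, 0.0, -56.0]
contact_force: [1.0, 0.3, 0.2]
gripper_width: 0.0877
```

```bash
python3 -c "
from h import *
tool([.538,.127,.16])"
```

```text
tcp [0.3127 0.4581 0.2969] rot [-1.7997e+02  2.0000e-02 -5.6000e+01] t 1.325 w 0.0877 F [1.01 0.32 0.23]
slide [ 0.4005 -0.0015  0.1367]
```

{"api": "apply_moves", "payload": {
  "commands": [
    {"grip": 0, "slide": [0.05, 0, 0.01], "roll": 6},
    {"grip": 0, "slide": [0.105, 0, 0.03], "roll": 12},
    {"grip": 0, "slide": [0.16, 0, 0.05], "roll": 17.2},
    {"grip": 0, "slide": [0.215, 0, 0.07], "roll": 17.2},
    {"grip": 0, "slide": [0.27, 0, 0.09], "roll": 17.2}
  ]
}}

```text
time_s: 1.95
tcp_pos: [0.465, 0.2353, 0.2065]
eef_rot: [-179.9, 0.0, -72.9]
contact_force: [0.8, 0.9, -0.6]
gripper_width: 0.0874
```

{"api": "apply_moves", "payload": {
  "commands": [
    {"grip": 0, "slide": [0.05, 0.015, 0.015], "roll": 0},
    {"grip": 0, "slide": [0.1, 0.03, 0.03], "roll": 0},
    {"grip": 0, "slide": [0.125, 0.037, 0.045], "roll": 0},
    {"grip": 0, "slide": [0.125, 0.037, 0.045], "roll": 0}
  ]
}}

```text
time_s: 2.45
tcp_pos: [0.4648, 0.1044, 0.1608]
eef_rot: [179.9, -0.0, -73.0]
contact_force: [0.2, 1.2, 0.1]
gripper_width: 0.0877
```

```bash
python3 -c "
from h import *
tool([*(O+.024*U),.021])"
```

```text
tcp [0.4648 0.1044 0.1608] rot [ 1.799e+02 -2.000e-02 -7.304e+01] t 2.45 w 0.0877 F [0.17 1.17 0.11]
slide [-0.0008 -0.0772  0.1397]
```

{"api": "apply_moves", "payload": {
  "commands": [
    {"grip": 0, "slide": [0, -0.04, 0.03], "roll": 0},
    {"grip": 0, "slide": [-0.001, -0.077, 0.06], "roll": 0.2},
    {"grip": 0, "slide": [-0.001, -0.077, 0.08], "roll": 0.2},
    {"grip": 0, "slide": [-0.001, -0.077, 0.08], "roll": 0.2}
  ]
}}

```text
time_s: 2.95
tcp_pos: [0.5382, 0.1301, 0.0801]
eef_rot: [179.8, -0.0, -73.1]
contact_force: [-0.8, 0.1, 0.4]
gripper_width: 0.0875
```

```bash
python3 -c "
from h import *
tool([*(O+.024*U),.021])
p,d=capture('scene');cv2.imwrite('pics/s2.png',cv2.resize(p[80:280,280:520],None,fx=3,fy=3)[:,:,::-1])"
```

```text
tcp [0.5382 0.1301 0.0801] rot [ 1.7981e+02 -5.0000e-02 -7.3070e+01] t 2.95 w 0.0875 F [-0.81  0.12  0.4 ]
slide [0.0024 0.0006 0.0592]
```

View pics/s2.png

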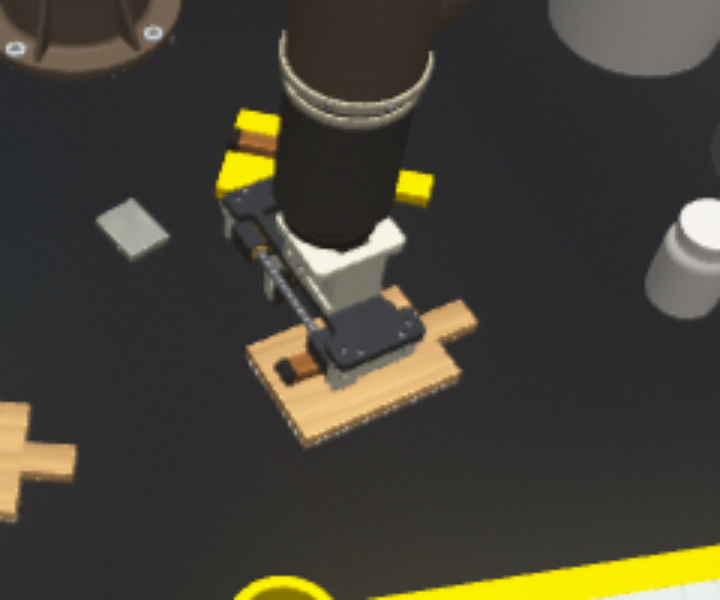

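The gripper is centred over the leg, near the foot (crop 290,370). Now I descend and pinch.

{"api": "apply_moves", "payload": {
  "commands": [
    {"grip": 0, "slide": [0.002, 0.0, 0.03], "roll": 0},
    {"grip": 0, "slide": [0.002, 0.0, 0.05], "roll": 0},
    {"grip": 0, "slide": [0.002, 0.0, 0.057], "roll": 0},
    {"grip": 0.5, "slide": [0.002, 0.0, 0.057], "roll": 0},
    {"grip": 0.6, "slide": [0.002, 0.0, 0.057], "roll": 0}
  ],
  "grip_force": 5
}}

```text
time_s: 3.62
tcp_pos: [0.5402, 0.1286, 0.0258]
eef_rot: [-179.9, 0.0, -73.1]
contact_force: [1.1, 0.4, -0.2]
gripper_width: 0.0733
```

{"api": "apply_moves", "payload": {
  "commands": [
    {"grip": 0.8, "slide": [0, 0, 0], "roll": 0},
    {"grip": 0.9, "slide": [0, 0, 0], "roll": 0},
    {"grip": 1, "slide": [0, 0, 0], "roll": 0},
    {"grip": 1, "slide": [0, 0, 0], "roll": 0}
  ]
}}

```text
time_s: 4.12
tcp_pos: [0.5395, 0.1281, 0.0246]
eef_rot: [180.0, -0.0, -73.1]
contact_force: [-0.5, 0.7, -0.5]
gripper_width: 0.0332
```

```bash
python3 -c "
from h import *
s=get_state();tool(s['tcp_pos'])
p0=s['tcp_pos'];r=p0[:2]-O;bx=r@U;by=r@np.array([-.957,-.289]);print(bx,by)
hx,hz=.105,.028
t0=.13;L=(hx-bx)/np.cos(t0)
print('L',L)
for t in np.linspace(t0,.80,9):
  print(round(t,3),'slide x',round(-((hx-L*np.cos(t))-bx),4),'z',round(-(L*np.sin(t)-L*np.sin(t0)),4))
"
```

```text
tcp [0.5395 0.1281 0.0246] rot [180.    -0.   -73.09] t 4.125 w 0.0332 F [-0.49  0.69 -0.51]
slide [0. 0. 0.]
0.024097149340630588 -0.0013869470156783908
L 0.08159132694810903
0.13 slide x -0.0 z -0.0
0.214 slide x -0.0012 z -0.0067
0.298 slide x -0.0029 z -0.0133
0.381 slide x -0.0052 z -0.0198
0.465 slide x -0.008 z -0.026
0.549 slide x -0.0113 z -0.032
0.633 slide x -0.0151 z -0.0377
0.716 slide x -0.0194 z -0.043
0.8 slide x -0.0241 z -0.048
```

{"api": "apply_moves", "payload": {
  "commands": [
    {"grip": 1, "slide": [0, 0, 0], "roll": 0},
    {"grip": 1, "slide": [0, 0, 0], "roll": 0},
    {"grip": 1, "slide": [0, 0, 0], "roll": 0},
    {"grip": 1, "slide": [0, 0, 0], "roll": 0}
  ]
}}

```text
time_s: 4.62
tcp_pos: [0.5395, 0.1281, 0.0245]
eef_rot: [-180.0, -0.0, -73.1]
contact_force: [0.7, -0.3, -1.2]
gripper_width: 0.0197
```

{"api": "apply_moves", "payload": {
  "commands": [
    {"grip": 1, "slide": [0, 0, -0.0035], "roll": 0},
    {"grip": 1, "slide": [-0.001, 0, -0.007], "roll": 0},
    {"grip": 1, "slide": [-0.002, 0, -0.01], "roll": 0},
    {"grip": 1, "slide": [-0.003, 0, -0.0133], "roll": 0},
    {"grip": 1, "slide": [-0.003, 0, -0.0133], "roll": 0}
  ]
}}

```text
time_s: 5.25
tcp_pos: [0.5386, 0.131, 0.0382]
eef_rot: [-180.0, -0.0, -73.1]
contact_force: [-1.2, -1.1, 1.3]
gripper_width: 0.0201
```

```bash
python3 -c "
from h import *
p,d=capture('scene');tool([*(O+.024*U),.021]);cv2.imwrite('pics/s3.png',cv2.resize(p[140:260,320:470],None,fx=5,fy=5)[:,:,::-1])"
```

```text
tcp [0.5386 0.1309 0.0381] rot [-179.99   -0.    -73.08] t 5.3 w 0.0203 F [-0.07 -1.57  1.4 ]
slide [0.0031 0.0014 0.0171]
```

View pics/s3.png

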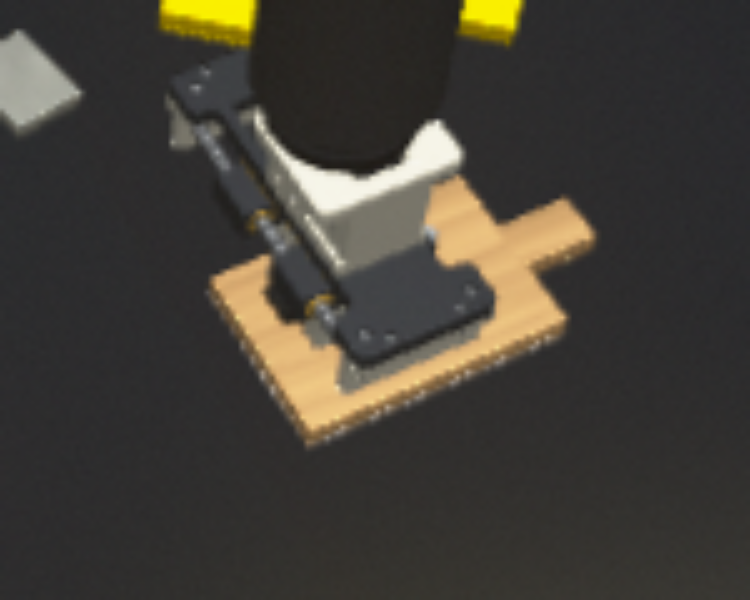

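The board stays flat and the leg is following the fingers. I continue along the arc.

{"api": "apply_moves", "payload": {
  "commands": [
    {"grip": 1, "slide": [-0.0015, 0, -0.004], "roll": 0},
    {"grip": 1, "slide": [-0.003, 0, -0.008], "roll": 0},
    {"grip": 1, "slide": [-0.005, 0, -0.0127], "roll": 0},
    {"grip": 1, "slide": [-0.0066, 0, -0.016], "roll": 0},
    {"grip": 1, "slide": [-0.0083, 0, -0.019], "roll": 0}
  ]
}}

```text
time_s: 5.92
tcp_pos: [0.5361, 0.1392, 0.0571]
eef_rot: [-180.0, 0.0, -73.1]
contact_force: [0.3, 0.8, -2.9]
gripper_width: 0.0202
```

{"api": "apply_moves", "payload": {
  "commands": [
    {"grip": 1, "slide": [-0.002, 0, -0.003], "roll": 0},
    {"grip": 1, "slide": [-0.0038, 0, -0.0055], "roll": 0},
    {"grip": 1, "slide": [-0.006, 0, -0.0082], "roll": 0},
    {"grip": 1, "slide": [-0.0082, 0, -0.0107], "roll": 0},
    {"grip": 1, "slide": [-0.0115, 0, -0.0147], "roll": 0}
  ]
}}

```text
time_s: 6.55
tcp_pos: [0.5327, 0.15, 0.0717]
eef_rot: [180.0, -0.0, -73.1]
contact_force: [-0.2, -0.1, -2.5]
gripper_width: 0.02
```

```bash
python3 -c "
from h import *
p,d=capture('scene');tool([*(O+.024*U),.021]);cv2.imwrite('pics/s4.png',cv2.resize(p[140:260,320:470],None,fx=5,fy=5)[:,:,::-1])"
```

```text
tcp [0.5329 0.1505 0.0722] rot [-1.7997e+02  1.0000e-02 -7.3080e+01] t 6.6 w 0.02 F [-0.22 -1.13 -1.69]
slide [0.0234 0.0017 0.0512]
```

View pics/s4.png

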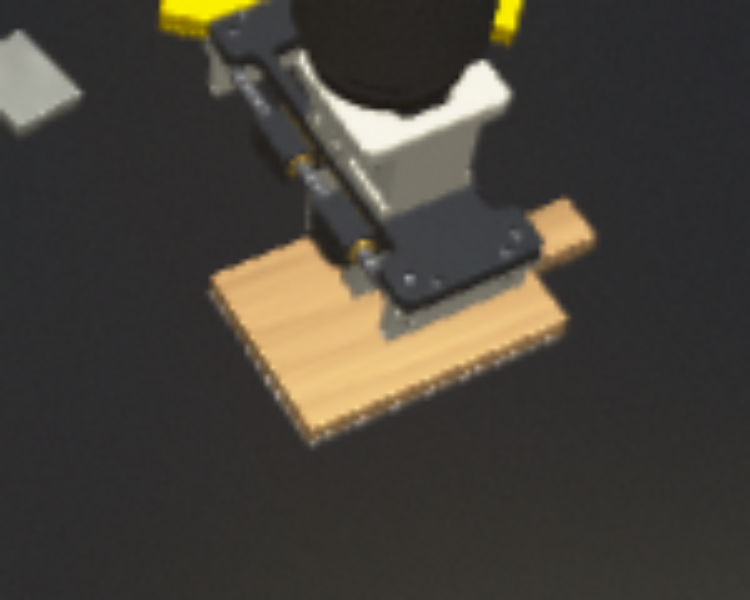

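{"api": "apply_moves", "payload": {
  "commands": [
    {"grip": 1, "slide": [-0.0015, 0, -0.0015], "roll": 0},
    {"grip": 1, "slide": [-0.003, 0, -0.003], "roll": 0},
    {"grip": 1, "slide": [-0.003, 0, -0.003], "roll": 0}
  ]
}}

```text
time_s: 6.98
tcp_pos: [0.5319, 0.1529, 0.0746]
eef_rot: [-180.0, 0.0, -73.1]
contact_force: [1.6, -0.5, -2.4]
gripper_width: 0.0202
```

{"api": "apply_moves", "payload": {
  "commands": [
    {"grip": 0.7, "slide": [0, 0, 0], "roll": 0},
    {"grip": 0.3, "slide": [0, 0, 0], "roll": 0},
    {"grip": 0, "slide": [0, 0, 0], "roll": 0},
    {"grip": 0, "slide": [0, 0, 0], "roll": 0}
  ]
}}

```text
time_s: 7.48
tcp_pos: [0.532, 0.1528, 0.0746]
eef_rot: [-180.0, 0.0, -73.1]
contact_force: [0.8, -0.1, -0.7]
gripper_width: 0.0509
```

{"api": "apply_moves", "payload": {
  "commands": [
    {"grip": 0, "slide": [0, 0, -0.05], "roll": 0},
    {"grip": 0, "slide": [0, 0, -0.1], "roll": 0},
    {"grip": 0, "slide": [-0.06, 0, -0.1], "roll": 0},
    {"grip": 0, "slide": [-0.12, 0, -0.1], "roll": 0},
    {"grip": 0, "slide": [-0.15, 0, -0.1], "roll": 0}
  ]
}}

```text
time_s: 8.1
tcp_pos: [0.4875, 0.2986, 0.1749]
eef_rot: [-180.0, 0.0, -73.0]
contact_force: [-0.6, -0.2, -0.7]
gripper_width: 0.0872
```

```bash
cat > m.py <<'E'
from h import *
k=__import__('sys').argv[1]
for n in("scene","top"):
    p,d=capture(n);cv2.imwrite(f'pics/{n}{k}.png',p[:,:,::-1]);W=cloud(n,d).reshape(-1,3);r=W[:,:2]-O
    bx=r@U;by=r@np.array([-.957,-.289])
    for x0 in range(8,125,12):
        m=(abs(bx-x0/1e3)<.006)&(abs(by)<.02)&(W[:,2]>0.024)&(W[:,2]<.12)
        if m.sum()>1:print(n,x0,m.sum(),"y",by[m].mean().round(4),"z",np.median(W[m,2]).round(4),W[m,2].max().round(4))
    m=(bx>-.03)&(bx<.24)&(abs(by)<.08)&(W[:,2]>.009)&(W[:,2]<.021)
    if m.sum()>20: print(n,cv2.minAreaRect((W[m,:2]*1000).astype(np.float32)),np.median(W[m,2]))
tool([*(O+.185*U),.1])
E
python3 m.py 5
```

```text
scene 20 7 y -0.0023 z 0.0964 0.0983
scene 32 46 y -0.0039 z 0.0993 0.105
scene 44 33 y -0.0059 z 0.0917 0.1006
scene 56 30 y -0.0062 z 0.0788 0.0882
scene 68 30 y -0.0047 z 0.0691 0.0759
scene 80 28 y -0.006 z 0.0586 0.0667
scene 92 40 y -0.0071 z 0.0463 0.0562
scene 104 36 y -0.0014 z 0.0387 0.0449
scene 116 18 y 0.0019 z 0.0388 0.0409
scene ((520.7471923828125, 205.052001953125), (123.46732330322266, 208.404541015625), 17.734663009643555) 0.016661653618738045
top 20 5 y 0.0019 z 0.0968 0.0999
top 32 40 y 0.0023 z 0.0995 0.1039
top 44 35 y 0.002 z 0.0926 0.101
top 56 36 y 0.0026 z 0.081 0.0882
top 68 33 y 0.0032 z 0.0704 0.0791
top 80 31 y 0.0021 z 0.0603 0.0671
top 92 45 y 0.0024 z 0.0475 0.056
top 104 58 y 0.0003 z 0.0386 0.0462
top 116 18 y -0.0008 z 0.0377 0.0418
top ((513.7734985351562, 202.93365478515625), (110.29853057861328, 205.10658264160156), 16.94927978515625) 0.016586785039574607
tcp [0.4876 0.299  0.1745] rot [-1.7998e+02  2.0000e-02 -7.2910e+01] t 8.2 w 0.0875 F [-0.1  -1.65 -0.22]
slide [0.0178 0.0012 0.0745]
```

```bash
python3 -c "
import cv2;import numpy as np
a=cv2.imread('pics/scene5.png')[130:270,320:470];b=cv2.imread('pics/top5.png')[160:260,180:300]
a=cv2.resize(a,(400,373));b=cv2.resize(b,(400,333));cv2.imwrite('pics/c5.png',np.hstack([a[:333],b]))"
```

```text
(no output)
```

View pics/c5.png

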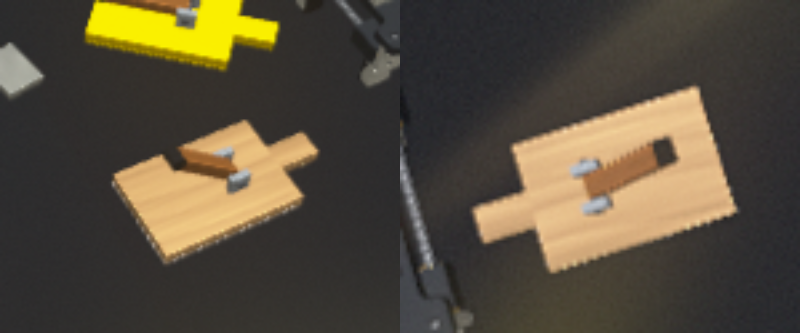

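The leg slope is about 0.94 (0.755 rad), so it is at its stop, and the board hasn't moved. Next is the tab.

{"api": "apply_moves", "payload": {
  "commands": [
    {"grip": 0.3, "slide": [0.01, 0.001, 0.04], "roll": 0.1},
    {"grip": 0.3, "slide": [0.018, 0.001, 0.08], "roll": 0.1},
    {"grip": 0.3, "slide": [0.018, 0.001, 0.12], "roll": 0.1},
    {"grip": 0.3, "slide": [0.018, 0.001, 0.14], "roll": 0.1},
    {"grip": 0.3, "slide": [0.018, 0.001, 0.14], "roll": 0.1}
  ],
  "grip_force": 10
}}

```text
time_s: 8.82
tcp_pos: [0.4919, 0.2773, 0.0331]
eef_rot: [179.8, -0.1, -73.2]
contact_force: [1.2, -0.1, -0.5]
gripper_width: 0.0616
```

```bash
python3 -c "
from h import *
p,d=capture('scene');tool([*(O+.185*U),.003]);cv2.imwrite('pics/s6.png',cv2.resize(p[120:240,350:500],None,fx=5,fy=5)[:,:,::-1])"
```

```text
tcp [0.4927 0.2781 0.0344] rot [ 1.7994e+02 -5.0000e-02 -7.3200e+01] t 8.875 w 0.0611 F [ 1.06 -0.14  0.43]
slide [-0.0037 -0.0001  0.0314]
```

View pics/s6.png

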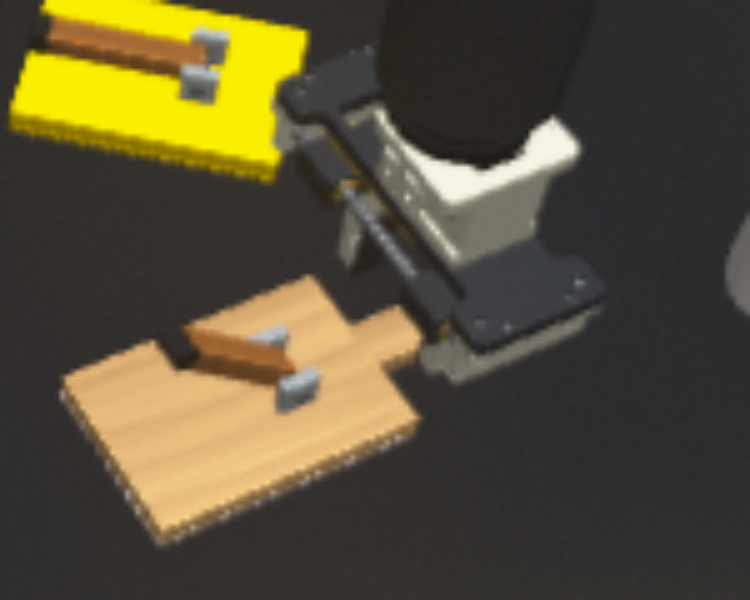

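{"api": "apply_moves", "payload": {
  "commands": [
    {"grip": 0.3, "slide": [-0.002, 0, 0.015], "roll": 0},
    {"grip": 0.3, "slide": [-0.003, 0, 0.026], "roll": 0},
    {"grip": 0.4, "slide": [-0.003, 0, 0.0305], "roll": 0},
    {"grip": 0.5, "slide": [-0.003, 0, 0.0305], "roll": 0},
    {"grip": 0.6, "slide": [-0.003, 0, 0.0305], "roll": 0}
  ],
  "grip_force": 10
}}

```text
time_s: 9.5
tcp_pos: [0.4919, 0.2818, 0.0043]
eef_rot: [-180.0, 0.0, -73.2]
contact_force: [0.6, 0.6, 0.8]
gripper_width: 0.0392
```

{"api": "apply_moves", "payload": {
  "commands": [
    {"grip": 1, "slide": [0, 0, 0], "roll": 0},
    {"grip": 1, "slide": [0, 0, 0], "roll": 0},
    {"grip": 1, "slide": [0, 0, 0], "roll": 0},
    {"grip": 1, "slide": [0, 0, 0], "roll": 0},
    {"grip": 1, "slide": [0, 0, 0], "roll": 0}
  ],
  "grip_force": 10
}}

```text
time_s: 10.12
tcp_pos: [0.4919, 0.2819, 0.0044]
eef_rot: [-180.0, 0.0, -73.2]
contact_force: [-0.4, 0.1, 5.2]
gripper_width: 0.03
```

```bash
cat > arc.py <<'E'
from h import *
s=get_state();tool(s['tcp_pos']);r=s['tcp_pos'][:2]-O;a=r@U;print("bx",a,"by",r@np.array([-.957,-.289]))
E
python3 arc.py; python3 - <<'E'
import numpy as np
a,zc=.185,.009
for f in range(0,109,6):
  c,s=np.cos(np.radians(f)),np.sin(np.radians(f))
  if f<=90:u=a*c-zc*s;h=a*s+zc*c
  else:u=-.016+a*c-(zc-.016)*s;h=a*s+(zc-.016)*c
  print(f,'slide x',round(a-u,4),'z',round(-(h-zc),4))
E
```

```text
tcp [0.4919 0.2819 0.0044] rot [-1.7997e+02  1.0000e-02 -7.3170e+01] t 10.125 w 0.03 F [-0.36  0.1   5.18]
slide [0. 0. 0.]
bx 0.1850227720319778 by -0.00036569818978134295
0 slide x 0.0 z -0.0
6 slide x 0.002 z -0.0193
12 slide x 0.0059 z -0.0383
18 slide x 0.0118 z -0.0567
24 slide x 0.0197 z -0.0745
30 slide x 0.0293 z -0.0913
36 slide x 0.0406 z -0.107
42 slide x 0.0535 z -0.1215
48 slide x 0.0679 z -0.1345
54 slide x 0.0835 z -0.146
60 slide x 0.1003 z -0.1557
66 slide x 0.118 z -0.1637
72 slide x 0.1364 z -0.1697
78 slide x 0.1553 z -0.1738
84 slide x 0.1746 z -0.1759
90 slide x 0.194 z -0.176
96 slide x 0.2134 z -0.1757
102 slide x 0.2326 z -0.1734
108 slide x 0.2515 z -0.1691
```

{"api": "apply_moves", "payload": {
  "commands": [
    {"grip": 1, "slide": [0.0007, 0, -0.0097], "roll": 0},
    {"grip": 1, "slide": [0.002, 0, -0.0193], "roll": 0},
    {"grip": 1, "slide": [0.0037, 0, -0.0288], "roll": 0},
    {"grip": 1, "slide": [0.0059, 0, -0.0383], "roll": 0},
    {"grip": 1, "slide": [0.0086, 0, -0.0475], "roll": 0}
  ]
}}

```text
time_s: 10.75
tcp_pos: [0.4942, 0.2732, 0.0523]
eef_rot: [-180.0, 0.0, -73.2]
contact_force: [0.2, -0.8, -2.4]
gripper_width: 0.0297
```

```bash
python3 -c "
from h import *
p,d=capture('scene');tool([*(O+.185*U),.003]);cv2.imwrite('pics/s7.png',cv2.resize(p[120:240,340:490],None,fx=5,fy=5)[:,:,::-1])"
```

```text
tcp [0.4947 0.2733 0.0534] rot [-1.7992e+02  4.0000e-02 -7.3190e+01] t 10.8 w 0.0301 F [ 0.41 -0.72 -0.85]
slide [-0.0088  0.0006  0.0504]
```

View pics/s7.png

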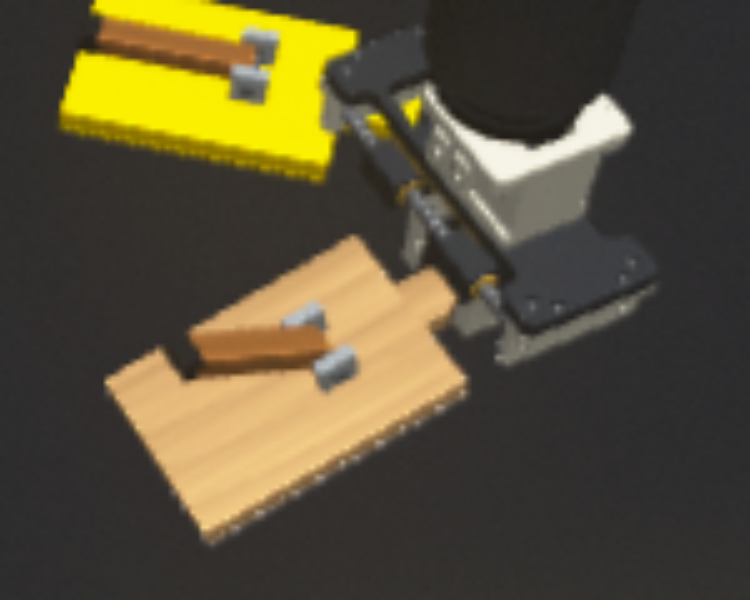

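The board is tipping (lower edge on the table, tab held), so I continue.

{"api": "apply_moves", "payload": {
  "commands": [
    {"grip": 1, "slide": [0.0032, 0, -0.0092], "roll": 0},
    {"grip": 1, "slide": [0.0071, 0, -0.0181], "roll": 0},
    {"grip": 1, "slide": [0.0111, 0, -0.027], "roll": 0},
    {"grip": 1, "slide": [0.0158, 0, -0.0355], "roll": 0},
    {"grip": 1, "slide": [0.0207, 0, -0.0438], "roll": 0}
  ]
}}

```text
time_s: 11.42
tcp_pos: [0.5003, 0.2532, 0.0959]
eef_rot: [180.0, -0.0, -73.2]
contact_force: [-0.0, -0.4, -1.8]
gripper_width: 0.0302
```

{"api": "apply_moves", "payload": {
  "commands": [
    {"grip": 1, "slide": [0.0055, 0, -0.0079], "roll": 0},
    {"grip": 1, "slide": [0.0113, 0, -0.0157], "roll": 0},
    {"grip": 1, "slide": [0.0176, 0, -0.0231], "roll": 0},
    {"grip": 1, "slide": [0.0242, 0, -0.0302], "roll": 0},
    {"grip": 1, "slide": [0.0313, 0, -0.0368], "roll": 0}
  ]
}}

```text
time_s: 12.05
tcp_pos: [0.5094, 0.2233, 0.1327]
eef_rot: [-180.0, 0.0, -73.2]
contact_force: [0.9, 0.4, -2.0]
gripper_width: 0.0301
```

```bash
python3 -c "
from h import *
p,d=capture('scene');tool([*(O+(.185-.0606)*U),.0044+.1281]);cv2.imwrite('pics/s8.png',cv2.resize(p[120:240,340:490],None,fx=5,fy=5)[:,:,::-1])"
```

```text
tcp [0.5098 0.2228 0.1335] rot [-1.7995e+02  1.0000e-02 -7.3200e+01] t 12.1 w 0.03 F [-0.52 -0.82 -2.11]
slide [-0.001   0.0004  0.001 ]
```

View pics/s8.png

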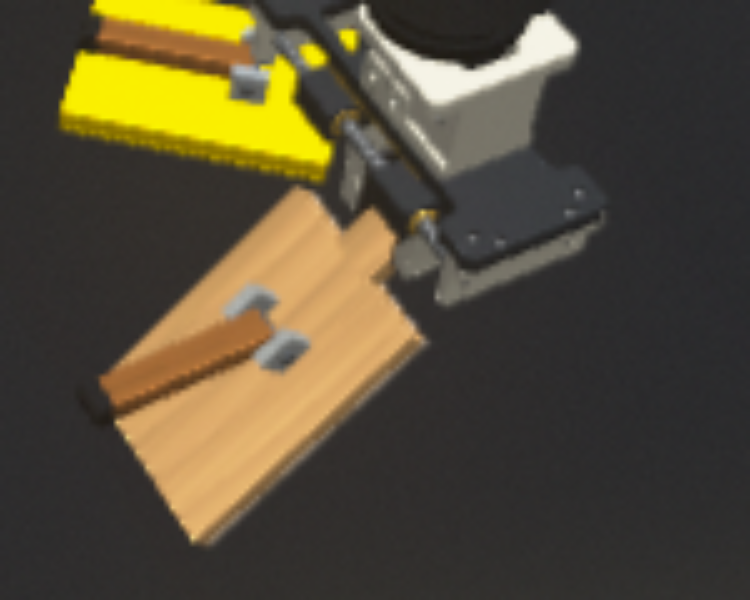

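{"api": "apply_moves", "payload": {
  "commands": [
    {"grip": 1, "slide": [0.0073, 0, -0.0064], "roll": 0},
    {"grip": 1, "slide": [0.015, 0, -0.0123], "roll": 0},
    {"grip": 1, "slide": [0.0229, 0, -0.0179], "roll": 0},
    {"grip": 1, "slide": [0.0312, 0, -0.023], "roll": 0},
    {"grip": 1, "slide": [0.0397, 0, -0.0276], "roll": 0}
  ]
}}

```text
time_s: 12.72
tcp_pos: [0.521, 0.1852, 0.1603]
eef_rot: [-180.0, 0.0, -73.2]
contact_force: [0.6, 2.0, -0.8]
gripper_width: 0.0299
```

{"api": "apply_moves", "payload": {
  "commands": [
    {"grip": 1, "slide": [0.0117, 0, -0.0055], "roll": 0},
    {"grip": 1, "slide": [0.0237, 0, -0.0102], "roll": 0},
    {"grip": 1, "slide": [0.0361, 0, -0.014], "roll": 0},
    {"grip": 1, "slide": [0.0455, 0, -0.0163], "roll": 0},
    {"grip": 1, "slide": [0.055, 0, -0.0181], "roll": 0}
  ]
}}

```text
time_s: 13.35
tcp_pos: [0.5372, 0.1324, 0.1784]
eef_rot: [-179.9, 0.0, -73.2]
contact_force: [0.1, 1.5, 3.6]
gripper_width: 0.0298
```

```bash
python3 -c "
from h import *
p,d=capture('scene');tool([*(O+(.185-.1553)*U),.0044+.1738]);cv2.imwrite('pics/s9.png',cv2.resize(p[120:240,320:470],None,fx=5,fy=5)[:,:,::-1])"
```

```text
tcp [0.5373 0.1318 0.1785] rot [-1.7995e+02 -1.0000e-02 -7.3200e+01] t 13.4 w 0.0297 F [1.02 1.06 4.42]
slide [-0.0014  0.0004  0.0003]
```

View pics/s9.png

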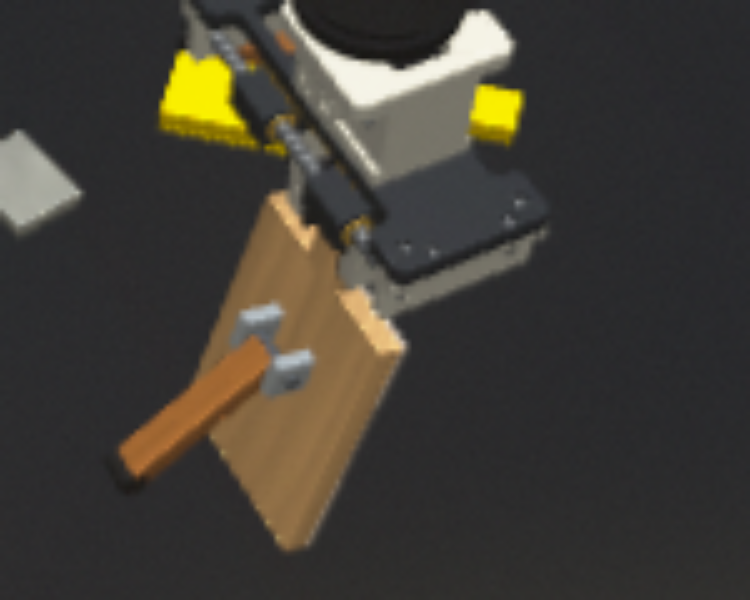

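{"api": "apply_moves", "payload": {
  "commands": [
    {"grip": 1, "slide": [0.0097, 0, -0.0022], "roll": 0},
    {"grip": 1, "slide": [0.0193, 0, -0.0036], "roll": 0},
    {"grip": 1, "slide": [0.029, 0, -0.0041], "roll": 0},
    {"grip": 1, "slide": [0.0387, 0, -0.0042], "roll": 0},
    {"grip": 1, "slide": [0.0484, 0, -0.0043], "roll": 0}
  ]
}}

```text
time_s: 14.02
tcp_pos: [0.55, 0.0857, 0.1814]
eef_rot: [179.9, 0.0, -73.2]
contact_force: [0.3, 0.3, -4.1]
gripper_width: 0.0296
```

```bash
python3 -c "
from h import *
p,d=capture('scene');tool([*(O+(.185-.2037)*U),.0044+.1761]);cv2.imwrite('pics/s10.png',cv2.resize(p[120:240,300:450],None,fx=5,fy=5)[:,:,::-1])"
```

```text
tcp [0.5503 0.085  0.1815] rot [ 1.7989e+02 -2.0000e-02 -7.3220e+01] t 14.075 w 0.0298 F [ 0.59 -1.25 -2.93]
slide [-0.0016 -0.0007  0.001 ]
```

View pics/s10.png

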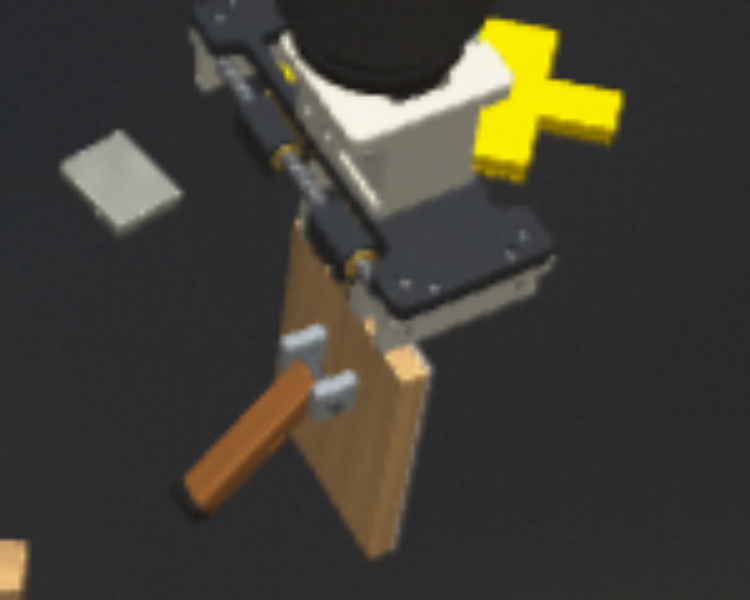

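The board is nearly upright and its weight is on the fingers. I'll measure the tilt.

```bash
cat > tilt.py <<'E'
from h import *
k=__import__('sys').argv[1]
p,d=capture("scene");W=cloud("scene",d).reshape(-1,3);r=W[:,:2]-O
bx=r@U;by=r@np.array([-.957,-.289]);z=W[:,2]
m=(bx>-.2)&(bx<.06)&(abs(by)>.024)&(abs(by)<.05)&(z>.015)&(z<.145)
P=np.stack([bx,by,z],1)[m]
# robust line bx = a*z+b
for _ in range(8):
    A=np.c_[P[:,2],P[:,1],np.ones(len(P))];c=np.linalg.lstsq(A,P[:,0],rcond=None)[0];e=abs(P[:,0]-A@c);P=P[e<max(.004,np.percentile(e,85))]
print("n",len(P),"tilt phi",90-np.degrees(np.arctan(c[0])),"yaw slope",c[1],"bx at z=0",c[2],"res",np.std(P[:,0]-np.c_[P[:,2],P[:,1],np.ones(len(P))]@c))
m=(bx>-.2)&(bx<.06)&(abs(by)<.06)&(z>.003)&(z<.2);Q=np.stack([bx,by,z],1)[m]
s=Q[:,0]<Q[:,2]*c[0]+c[2]-.05
if s.any():print("leg pts: bx min",Q[s,0].min(),"z min/max",Q[s,2].min(),Q[s,2].max(), Q[s][Q[s,0]<Q[s,0].min()+.01].mean(0))
tool(get_state()['tcp_pos'])
cv2.imwrite(f'pics/t{k}.png',cv2.resize(p[100:260,280:480],None,fx=4,fy=3.75)[:,:,::-1])
E
python3 tilt.py 11
```

```text
n 238 tilt phi 88.26403027160562 yaw slope 0.005198697916927116 bx at z=0 -0.024340706839002864 res 0.0008523951823567091
leg pts: bx min -0.19997792301786305 z min/max 0.003014372823604494 0.0803463160016241 [-0.19556873  0.01241993  0.0133852 ]
tcp [0.5502 0.0854 0.1816] rot [ 1.799e+02 -2.000e-02 -7.325e+01] t 14.125 w 0.0297 F [-0.74  0.46 -2.79]
slide [0. 0. 0.]
```

{"api": "apply_moves", "payload": {
  "commands": [
    {"grip": 1, "slide": [0.002, 0, 0.0015], "roll": 0},
    {"grip": 1, "slide": [0.01, 0, 0.0015], "roll": 0},
    {"grip": 1, "slide": [0.018, 0, 0.002], "roll": 0},
    {"grip": 1, "slide": [0.026, 0, 0.003], "roll": 0},
    {"grip": 1, "slide": [0.026, 0, 0.003], "roll": 0}
  ]
}}

```text
time_s: 14.75
tcp_pos: [0.5587, 0.0609, 0.18]
eef_rot: [-179.9, -0.0, -73.2]
contact_force: [-1.7, -1.1, 6.5]
gripper_width: 0.0297
```

```bash
python3 tilt.py 12
```

```text
n 148 tilt phi 95.82951681386083 yaw slope 0.00028536356837157925 bx at z=0 -0.023568481308522307 res 0.0005195532184684916
leg pts: bx min -0.19983005325237996 z min/max 0.003011527232934275 0.06923169557297304 [-0.19534769  0.00613774  0.01202699]
tcp [0.5587 0.061  0.1801] rot [-1.7994e+02 -4.0000e-02 -7.3190e+01] t 14.8 w 0.0301 F [-1.65 -1.28  5.84]
slide [0. 0. 0.]
```

View pics/t12.png

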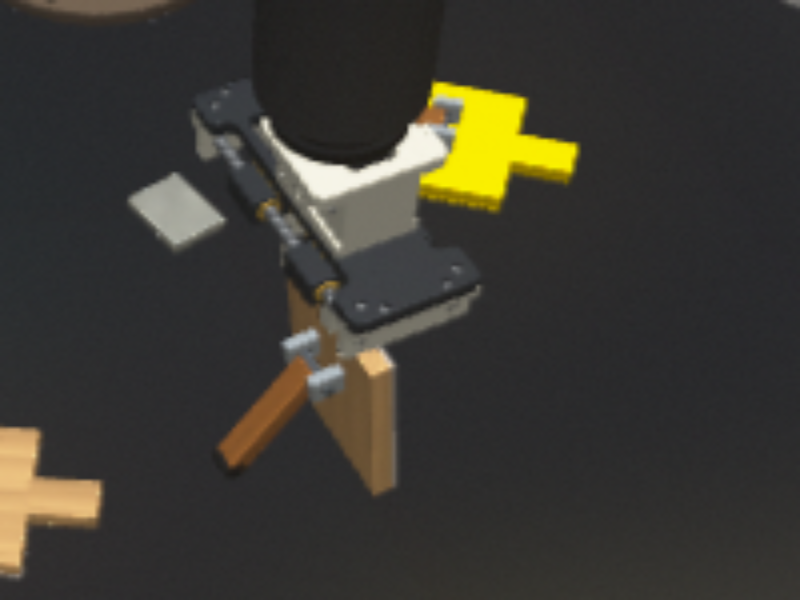

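The tilt is about 96° and the lower edge is holding. I continue to about 108°.

{"api": "apply_moves", "payload": {
  "commands": [
    {"grip": 1, "slide": [0.008, 0, 0.0005], "roll": 0},
    {"grip": 1, "slide": [0.016, 0, 0.0015], "roll": 0},
    {"grip": 1, "slide": [0.024, 0, 0.003], "roll": 0},
    {"grip": 1, "slide": [0.032, 0, 0.0048], "roll": 0},
    {"grip": 1, "slide": [0.032, 0, 0.0048], "roll": 0}
  ]
}}

```text
time_s: 15.42
tcp_pos: [0.5676, 0.0304, 0.1742]
eef_rot: [180.0, -0.0, -73.2]
contact_force: [-0.7, -0.8, 3.6]
gripper_width: 0.0299
```

```bash
python3 tilt.py 13
```

```text
n 14 tilt phi 95.17381240196242 yaw slope -2.1743559229580374 bx at z=0 -0.12543940476607793 res 0.0021708867365216157
leg pts: bx min -0.1998823882465041 z min/max 0.0030186183557055902 0.02055228023761344 [-0.19503991  0.00761021  0.01226412]
tcp [0.5675 0.0306 0.1743] rot [ 1.7999e+02 -1.0000e-02 -7.3230e+01] t 15.475 w 0.0302 F [-1.34 -1.67  3.39]
slide [0. 0. 0.]
```

View pics/t13.png

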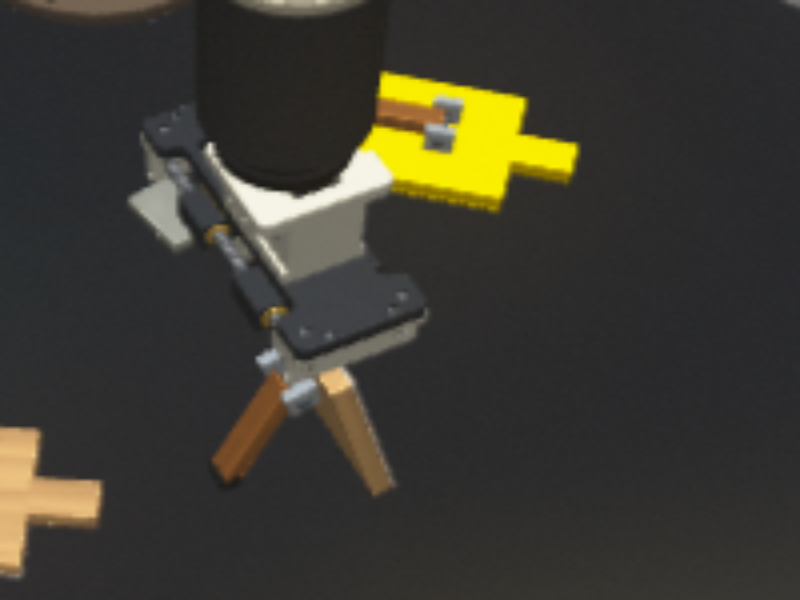

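```bash
cat > foot.py <<'E'
from h import *
p,d=capture("scene");W=cloud("scene",d);q=W.reshape(-1,3);r=q[:,:2]-O
bx=r@U;by=r@np.array([-.957,-.289]);z=q[:,2];dark=p.reshape(-1,3).max(1)<60
m=(bx<-.03)&(bx>-.14)&(abs(by)<.014)&(z>.004)&(z<.08)
for b in np.arange(-.125,-.03,.006):
    k=m&(abs(bx-b)<.003)
    if k.sum()>1:print(round(b,3),k.sum(),'z',z[k].min().round(4),np.median(z[k]).round(4),z[k].max().round(4),'dark',dark[k].mean().round(2))
# predicted foot for various phi
for f in(102,104,106,108):
    c,s=np.cos(np.radians(f)),np.sin(np.radians(f));e=-.0236
    x,zz=.034,.094-.016
    u=e+x*c-zz*s;h=x*s+zz*c;X=[*(O+U*u),h];print(f,'foot u',round(u,4),'h',round(h,4),'px',proj('scene',X)[0].round(1))
cv2.imwrite('pics/foot%s.png'%__import__('sys').argv[1],cv2.resize(p[190:240,310:390],None,fx=8,fy=8,interpolation=cv2.INTER_CUBIC)[:,:,::-1])
E
python3 foot.py 1
```

```text
-0.113 18 z 0.0104 0.017 0.0214 dark 0.72
-0.107 27 z 0.0081 0.0228 0.0319 dark 0.11
-0.101 36 z 0.0069 0.0343 0.0465 dark 0.06
-0.095 42 z 0.0043 0.0466 0.0616 dark 0.02
-0.089 37 z 0.0041 0.0587 0.0711 dark 0.03
-0.083 38 z 0.0049 0.0698 0.0791 dark 0.08
-0.077 17 z 0.0543 0.0698 0.0797 dark 0.0
-0.071 8 z 0.0041 0.0719 0.0788 dark 0.38
-0.065 2 z 0.0052 0.0056 0.0059 dark 1.0
-0.059 2 z 0.0043 0.0046 0.0048 dark 1.0
-0.053 4 z 0.0041 0.005 0.0058 dark 1.0
-0.041 4 z 0.0041 0.0356 0.0718 dark 0.5
-0.035 5 z 0.0381 0.0462 0.0539 dark 0.0
102 foot u -0.107 h 0.017 px [335.4 224.7]
104 foot u -0.1075 h 0.0141 px [335.2 225.4]
106 foot u -0.108 h 0.0112 px [335.1 226. ]
108 foot u -0.1083 h 0.0082 px [334.9 226.7]
```

View pics/foot1.png

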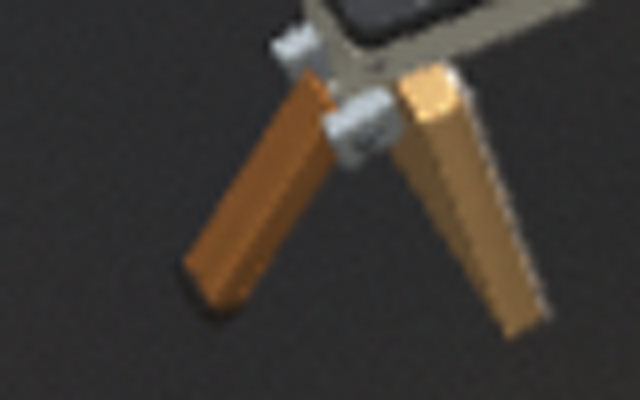

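{"api": "apply_moves", "payload": {
  "commands": [
    {"grip": 1, "slide": [0.002, 0, 0.0008], "roll": 0},
    {"grip": 1, "slide": [0.004, 0, 0.0015], "roll": 0},
    {"grip": 1, "slide": [0.006, 0, 0.002], "roll": 0},
    {"grip": 1, "slide": [0.006, 0, 0.002], "roll": 0}
  ]
}}

```text
time_s: 16.02
tcp_pos: [0.5693, 0.0254, 0.1727]
eef_rot: [-180.0, -0.0, -73.2]
contact_force: [-2.2, -2.4, 5.1]
gripper_width: 0.0299
```

```bash
python3 foot.py 2; python3 arc.py
```

```text
-0.119 2 z 0.0048 0.0048 0.0049 dark 1.0
-0.113 17 z 0.0078 0.0134 0.02 dark 0.76
-0.107 31 z 0.0067 0.0224 0.0363 dark 0.06
-0.101 37 z 0.0066 0.0357 0.0465 dark 0.05
-0.095 39 z 0.0108 0.0474 0.061 dark 0.0
-0.089 37 z 0.0049 0.0597 0.0703 dark 0.03
-0.083 33 z 0.0048 0.07 0.0798 dark 0.03
-0.077 14 z 0.0553 0.0715 0.0792 dark 0.0
-0.071 4 z 0.0048 0.0725 0.0774 dark 0.25
-0.047 4 z 0.0043 0.0061 0.0702 dark 0.75
-0.041 3 z 0.0049 0.0528 0.058 dark 0.33
-0.035 4 z 0.0049 0.04 0.0476 dark 0.25
102 foot u -0.107 h 0.017 px [335.4 224.7]
104 foot u -0.1075 h 0.0141 px [335.2 225.4]
106 foot u -0.108 h 0.0112 px [335.1 226. ]
108 foot u -0.1083 h 0.0082 px [334.9 226.7]
tcp [0.5693 0.0254 0.1727] rot [-1.7998e+02 -1.0000e-02 -7.3170e+01] t 16.075 w 0.0298 F [-1.73 -1.79  5.66]
slide [0. 0. 0.]
bx -0.08274611361295842 by -0.0002579692170620665
```

{"api": "apply_moves", "payload": {
  "commands": [
    {"grip": 0.6, "slide": [0, 0, 0], "roll": 0},
    {"grip": 0.5, "slide": [0, 0, 0], "roll": 0},
    {"grip": 0.4, "slide": [0, 0, 0], "roll": 0},
    {"grip": 0.3, "slide": [0, 0, 0], "roll": 0}
  ]
}}

```text
time_s: 16.58
tcp_pos: [0.5691, 0.0255, 0.1722]
eef_rot: [180.0, 0.0, -73.2]
contact_force: [-0.6, 0.4, 0.0]
gripper_width: 0.0571
```

```bash
python3 foot.py 3; python3 tilt.py 14
```

```text
-0.125 3 z 0.0046 0.0048 0.0062 dark 1.0
-0.113 18 z 0.0052 0.0123 0.0189 dark 0.78
-0.107 30 z 0.0047 0.0208 0.0344 dark 0.1
-0.101 38 z 0.0068 0.0321 0.0474 dark 0.08
-0.095 43 z 0.0052 0.0465 0.0583 dark 0.02
-0.089 40 z 0.0048 0.0609 0.0716 dark 0.02
-0.083 33 z 0.0047 0.072 0.0792 dark 0.03
-0.077 14 z 0.0042 0.0715 0.0796 dark 0.07
-0.071 5 z 0.004 0.0706 0.0798 dark 0.2
-0.059 3 z 0.0042 0.0048 0.0049 dark 1.0
-0.053 2 z 0.0044 0.005 0.0057 dark 1.0
-0.041 4 z 0.0043 0.0305 0.0566 dark 0.5
-0.035 7 z 0.0045 0.0065 0.0439 dark 0.57
102 foot u -0.107 h 0.017 px [335.4 224.7]
104 foot u -0.1075 h 0.0141 px [335.2 225.4]
106 foot u -0.108 h 0.0112 px [335.1 226. ]
108 foot u -0.1083 h 0.0082 px [334.9 226.7]
n 15 tilt phi 108.48367214383842 yaw slope -2.3529394981755463 bx at z=0 -0.11851654274661605 res 0.001961638732143227
leg pts: bx min -0.19990148071947073 z min/max 0.003035545941295146 0.020756752903339264 [-0.19535878  0.00991654  0.01225437]
tcp [0.5691 0.0254 0.1723] rot [180.     0.   -73.19] t 16.675 w 0.0602 F [-0.84  0.59 -0.21]
slide [0. 0. 0.]
```

View pics/t14.png

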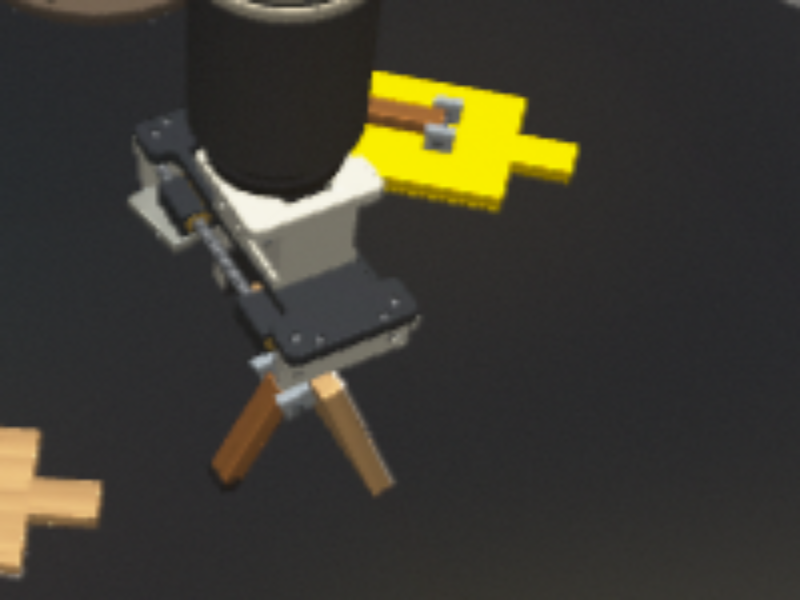

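The board stands with the fingers open. I retract straight up, then move away.

{"api": "apply_moves", "payload": {
  "commands": [
    {"grip": 0.3, "slide": [0, 0, -0.01], "roll": 0},
    {"grip": 0.3, "slide": [0, 0, -0.03], "roll": 0},
    {"grip": 0.3, "slide": [0, 0, -0.06], "roll": 0},
    {"grip": 0.3, "slide": [0, 0, -0.1], "roll": 0},
    {"grip": 0.3, "slide": [0, 0, -0.13], "roll": 0}
  ]
}}

```text
time_s: 17.3
tcp_pos: [0.5695, 0.0253, 0.3051]
eef_rot: [-179.9, -0.0, -73.2]
contact_force: [0.8, 1.2, 0.2]
gripper_width: 0.0614
```

{"api": "apply_moves", "payload": {
  "commands": [
    {"grip": 0.3, "slide": [-0.05, 0, 0], "roll": 0},
    {"grip": 0.3, "slide": [-0.11, 0, 0], "roll": 0},
    {"grip": 0.3, "slide": [-0.17, 0, 0], "roll": 0},
    {"grip": 0.3, "slide": [-0.2, 0, 0], "roll": 0},
    {"grip": 0.3, "slide": [-0.2, 0, 0], "roll": 0}
  ]
}}

```text
time_s: 17.92
tcp_pos: [0.5107, 0.2188, 0.3031]
eef_rot: [-180.0, 0.0, -73.0]
contact_force: [0.2, -0.8, 0.2]
gripper_width: 0.0611
```

```bash
python3 foot.py 4; python3 tilt.py 15; python3 - <<'E'
from h import *
p,d=capture('top');W=cloud('top',d)
p2,d2=capture('scene');cv2.imwrite('pics/end_scene.png',p2[:,:,::-1]);cv2.imwrite('pics/end_top.png',p[:,:,::-1])
d0=np.load('top0.npy');W0=cloud('top',d0)
for nm,(c,e),(a,b) in (("cup",(112,145),(385,415)),("tape",(100,138),(272,310)),("plain",(165,230),(335,425))):
    f=lambda w:(lambda X:X[X[:,2]>.01].mean(0).round(4))(w[c:e,a:b].reshape(-1,3));print(nm,f(W0),f(W))
E
```

```text
-0.119 3 z 0.0054 0.0055 0.0056 dark 1.0
-0.113 17 z 0.0054 0.013 0.021 dark 0.82
-0.107 32 z 0.0055 0.02 0.0314 dark 0.12
-0.101 40 z 0.0053 0.0332 0.0467 dark 0.12
-0.095 40 z 0.0083 0.0475 0.0583 dark 0.0
-0.089 40 z 0.0336 0.0604 0.0769 dark 0.0
-0.083 34 z 0.0061 0.0713 0.0799 dark 0.03
-0.077 11 z 0.0574 0.0688 0.0764 dark 0.0
-0.071 6 z 0.0046 0.0396 0.0778 dark 0.5
-0.065 2 z 0.0045 0.0046 0.0047 dark 1.0
-0.059 5 z 0.0042 0.0054 0.0055 dark 1.0
-0.053 2 z 0.0053 0.0057 0.006 dark 1.0
-0.041 3 z 0.0055 0.0515 0.0556 dark 0.33
-0.035 7 z 0.0041 0.005 0.0449 dark 0.71
102 foot u -0.107 h 0.017 px [335.4 224.7]
104 foot u -0.1075 h 0.0141 px [335.2 225.4]
106 foot u -0.108 h 0.0112 px [335.1 226. ]
108 foot u -0.1083 h 0.0082 px [334.9 226.7]
n 12 tilt phi 40.78970746227325 yaw slope -0.9047533055575433 bx at z=0 -0.18761421271236575 res 0.003632690523157041
leg pts: bx min -0.08527813601542934 z min/max 0.147978717482823 0.1998545742780961 [-0.07969143 -0.00279245  0.19359791]
tcp [0.5112 0.2169 0.3029] rot [-179.97    0.    -73.13] t 18.025 w 0.0611 F [ 0.4  -0.28 -0.18]
slide [0. 0. 0.]
cup [ 0.742  -0.2399  0.0625] [ 0.7421 -0.24    0.0626]
tape [0.7758 0.0563 0.0506] [0.7763 0.0563 0.0493]
plain [ 0.5544 -0.1933  0.0321] [ 0.5546 -0.1938  0.0304]
```

View pics/end_scene.png

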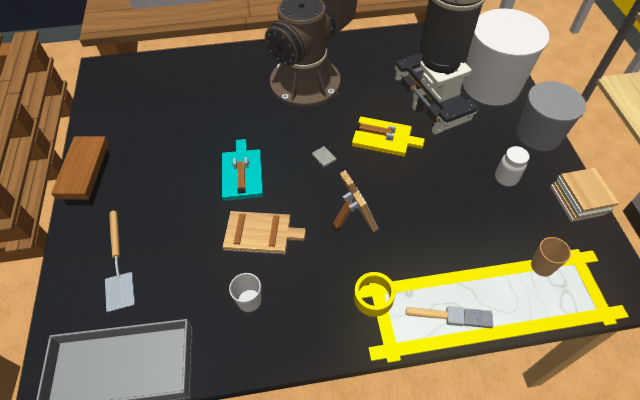

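View pics/t15.png

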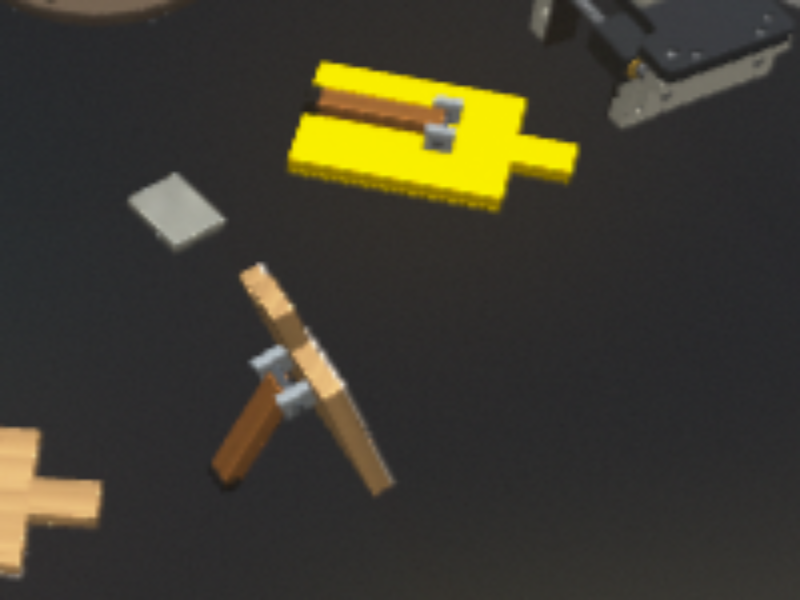

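The final picture shows the board standing on its lower edge (scene 372,228) and leaning on the leg's foot (337,228). The arm is clear and the other things are unmoved. I'm handing in.

```bash
python3 -c "
from plant import *
print(close_job())"
```

```text
the job is handed in; nothing more can be done
None
```

The wooden board now stands on its lower edge, leaning back on its fully opened leg, and the gripper has let go and moved well clear. I handed in at about 18 s of the 58 s allowed.

**What I did:** I pinched the leg near its foot and swung it out to its stop, which measured about 0.755 rad, while the board stayed flat. Then I pinched the tab at 10 N, tipped the board past upright onto its foot, opened the fingers and retracted straight up.

**Last checks:**
- The board looked the same about 1.4 s after release as it did when I let go, with its foot on the table about 85–90 mm behind the lower edge.
- The cup, tape and plain board are within 1 mm of their starting positions. Their mean heights shifted by up to 2 mm, which I put down to measurement noise.
- The measured force readings were no more than about 7 N.

**What failed or disagreed:**
- The final lean was not measured directly. The board was edge-on to the scene camera, so the plane fit failed (too few points); I judged about 108° from the leg and foot position.
- During tipping, the tab appeared to be about 8 mm off the grasp centre, so it probably slid a little between the fingers. The lower edge also ended up about 8 mm from where I had planned it. Neither affected the stand.

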